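# Load the vial carrier into the shaker and set its speed dial

### The job

Take the carrier with the six capped vials out from under the low stow shelf and, without dropping it, lay it level and fully down in the bay of the bench shaker, either way round, and let go. Then turn the shaker's dial clockwise until its pointer points at the small steel set tab on the rim of its scale. Leave the set tab where it is, and do not disturb the bottle, the jar, the tip box or the plain cassette in the other stow bay.

Things in the scene. Friction and masses are not known exactly. Their poses are not given: they have to be found in the camera images.
- carrier_mid (a point): Centre of the vial carrier's block, 20 mm above its underside. The carrier is an aluminium block 180 long (its x) x 40 wide (y) x 40 mm high, 0.26 to 0.5 kg, with six white round vial caps (21 mm across, standing 8 mm above the block) in a row along its top; both ends are alike.
- carrier: The same carrier: centre of its underside. It starts on the bench in one of the two stow bays, its x along the stow's x within 0.02 rad; 59 to 68 mm of its -x end sticks out in front, the rest is under the roof. It slides freely straight out along the stow's -x.
- stow_front (a point): Middle of the top front edge of the stow, a fixed cream sheet-metal shelf 130 deep (x) x 200 wide (y), standing on the bench: 56 mm clear below its roof, 62 mm to the top. Its x points from the open front to the closed rear. Two bays, centred at y = +45 and -45 mm, parted by a thin steel divider that begins 25 mm behind the front edge.
- cassette_mid (a point): Centre (22 mm up) of a plain lidded cassette, 172 x 48 x 44 mm, flat top without vials, in the other stow bay, sticking out likewise. Bystander.
- bay (a point): Centre of the floor of the shaker's bay, 30 mm above the bench; x along the bay, z up. The bay is 188 long x 48 mm wide inside (4 mm to spare all round the carrier), its steel walls 46 mm high above its floor, so that the carrier's block goes in to 6 mm below the wall tops. Each long wall (12 mm thick) has a gap 50 mm wide at mid-length, down to the floor, for the fingers.
- shaker: The fixed cream bench shaker, origin on the bench, axes as the bay's: 210 mm long (x -105 to 105), y -90 to 130. Bay centre line at y = -50 mm; level floor outside the bay's walls and gaps from y = -90 to 10 mm; control pod, flat top 55 mm above the bench, from y = 10 to 130 mm, with the dial's axis at x = -35, y = 70 mm.
- dial_grip (a point): Point on the dial's vertical axis, 26 mm above the pod's top. The dial is a black upright bar grip, 52 long x 16 wide, its top 38 mm above the pod, on a thin round skirt (27 mm radius, 4 mm high) with a pointer nose. x runs along the bar towards the nose. It turns with light friction (0.05 N m) and stays where it is left.
- dial_tip (a point): Tip of the dial's pointer nose, 36 mm from the dial's axis, 4 mm above the pod's top; it turns with the dial.
- set_mark (a point): Point on the pointer's circle, 36 mm from the dial's axis, exactly where the tip must come: straight inwards from the set tab, a dark bare steel block, 16 mm long radially, 8 mm wide and 10 mm high, standing on the pod 42 to 58 mm from the axis. Its place on the scale varies; it is stiff but can be knocked round.
- dial (a joint): Angle of the dial in rad, 0 to 4.71, growing clockwise seen from above; it starts at 0 to 0.8 and must grow by 0.8 to 2.8 to reach the set tab.
- bottle_mid (a point): Centre (58 mm up) of an amber bottle, 54 mm across, 115 mm high, standing between stow and shaker. Bystander.
- jar_mid (a point): Centre (45 mm up) of a white lidded jar, 72 mm across, 90 mm high, at the back. Bystander.
- tipbox_mid (a point): Centre (28 mm up) of a box 118 x 83 x 57 mm beyond the shaker. Bystander.

How it is judged (in metres and radians):
On the way, in this order (a step that is already met when the one before it is completed fails the run):
1. the carrier lies fully down in the shaker's bay and is let go (horizontal distance between carrier_mid and bay below 0.008 m and z of carrier_mid in the frame of bay below 0.024 m and angle between the x axis of carrier_mid and the x axis of bay, either way round below 0.1 rad and angle between carrier_mid's own z axis and vertical below 0.08 rad and contact force between the fingers and carrier below 0.1 N and linear speed of carrier below 0.02 m/s), for 0.2 s.
2. the dial's pointer is at the set tab (horizontal distance between dial_tip and set_mark below 0.004 m), for 0.2 s.
At the end, for the whole second after the job is handed in: The carrier lies level in the bay, resting on its floor (within 4 mm in height, its centre within 8 mm of the bay's, within 0.1 rad of its direction), at rest and released, and the tip of the dial's pointer is within 4 mm (about 6 degrees) of the mark at the set tab, the dial at rest (all of step 1 and horizontal distance between dial_tip and set_mark below 0.004 m and velocity of joint dial below 0.05 rad/s); the robot touches nothing.
It fails at once if a bystander is moved by more than 25 mm (distance of any of bottle_mid, jar_mid, tipbox_mid, cassette_mid from where it was at the start of the episode above 0.025 m).
It fails at once if the set tab is moved by more than 4 mm along the scale (distance of set_mark from where it was at the start of the episode above 0.004 m).
It fails at once if the carrier is dropped (falls freely, faster than 0.5 m/s) (linear speed of carrier above 0.5 m/s and contact force between the fingers and carrier below 0.3 N).
It also fails if it takes over 72 s, if anything falls off the work surface, if the arm or the gripper's body presses on something with over 40 N, if the wrist force passes 120 N, or if a joint passes its speed limit or range.

### The arm

A 6-joint arm with a two-finger parallel gripper is mounted at the origin on the work surface. World frame = base frame: x ahead of the robot, y to its left, z up, the work surface at z = 0. Lengths are in mm, angles in rad, forces in N, time in s.
With the tool pointing down it reaches from about 325 to 900 mm from the base axis. Payload 6.1 kg.
Tool frame: the origin (TCP) lies at the very end of the fingers, on their centre line; the grasp point (between the pads) lies 19 mm behind it; z points along the fingers, y is the direction in which the jaws open and shut (so a half turn about z gives the same grasp; the last joint's range is limited). The gripper opens to 87 mm and grips with 3 to 60 N. Pads are 19 mm wide; open, the fingers measure 117 mm over their backs; the gripper's body (75 mm by 190 mm) begins 51 mm behind the grasp point.
Start: joints at [-1.262, 0.22, 1.526, -0, 1.395, -0.126], TCP at [263.26, -566.842, 222.538] pointing down, gripper open.
Joint ranges: [-2.98, 2.98], [-0.91, 2.08], [0.09, 2.57], [-1.24, 4.39], [0.2, 2.65], [-2.68, 2.68]. Speed limits (rad/s): [2.57, 2.57, 3.01, 3.14, 3.14, 3.14].

### API

Orientations are given as a unit quaternion [x, y, z, w].
In Python, from bench import get_obs, get_image, close_job gives the robot as it stands.
- The arm moves only by the tool jog_arm, never from a script. Its argument "plan" is a list of rows, each a list of 3 entries, a list of its own where there are three numbers: the turn, a rotation vector about the world's x, y, z in rad, then the shift along the world's x, y, z in cm, then the opening, from -1 (shut) to 1 (fully open), so that 0 is half open. A call has exactly 8 rows; each row is the pose to reach, as a shift and turn from the pose measured when the call began; what a row does not reach only later rows make up. A row lasts 1/12 s, in which the tool goes at most 41.7 mm and 7.16 degrees, less where a joint would pass 70% of its speed; a pose out of reach is approached as far as the arm can. A call with a gripper value outside its range is refused whole. The fingers move at their own pace and stop on an object; "force" is the grip in N (left out, the last holds). Time passes only in rows, so rows that repeat a pose let the fingers close, or fill a call up. It gives the time, the measured TCP pose, the force and the opening at its end, in the units of the state.
- get_obs(): the state, without advancing time (a new reading comes with each control period).
- get_image(name): name is "side" or "top" or "wrist"; returns a dict with "image" (384x512x3 uint8, red, green, blue), "z_map" (384x512 float32, mm along the optical axis (not along the pixel's ray), 0 where there is no reading), "vfov" (degrees; the focal length in pixels is half the picture's height over the tangent of half this angle, whatever the lens; pixels are square), "cx", "cy" (the principal point, pixels), "R" (3x3) and "t" (3): a world point X has camera coordinates R X + t. Camera axes: x right, y down, z forward; pixel columns grow to the right and rows downward; lengths in mm; the calibration is good to about 2 mm. A picture is of the moment at which its call begins.
- close_job(): hands the job in, once; it reports no verdict.
The state is a dict: "time": time; "joint_pos": joint angles; "qd": joint speeds; "joint_torque": joint torques, N m; "tcp_pos": TCP position; "orientation": TCP orientation; "wrist_force": force on the tool from outside, world axes, zero at the start; "moment": the same for the moment, N m; "width": finger opening in mm.
Only numpy, scipy, OpenCV 4.12 (cv2) and the standard library are available. Lean on these libraries where they do the work, as an engineer would, in place of code of your own. Each camera call takes 0.05 s, during which the arm holds its last target. There are 200 camera calls.

## Working session

There is one attempt and no reset: what is moved stays moved. The work goes in short steps, Python scripts to look and compute and a tool call to move; the robot and the scene stay as the last step left them, time stands still between calls to the robot, and variables do not carry over. Pictures are saved under pics/ and viewed, about 8 in all and at most 12, crops included, and the job is handed in when it is done.

Besides the shell and the picture viewer there is one more tool, called after ">>>" as a command line: name --argument value ..., lists and objects as JSON in quotes. jog_arm: Moves the arm, as the interface text tells. Its arguments: {"type":"object","properties":{"plan":{"type":"array"},"force":{"type":"number"}},"required":["plan"]}

```bash
mkdir -p pics; ls; cat > h.py <<'E'
import numpy as np, cv2
from bench import get_obs, get_image
def grab(n):
    d=get_image(n); d['f']=d['image'].shape[0]/2/np.tan(np.radians(d['vfov'])/2); d['R']=np.array(d['R']);d['t']=np.array(d['t']).ravel(); return d
def pts(d):
    z=d['z_map'].astype(float); v,u=np.indices(z.shape)
    c=np.stack([(u-d['cx'])*z/d['f'],(v-d['cy'])*z/d['f'],z],-1)
    P=(c-d['t'])@d['R']; P[z<=0]=np.nan; return P
def ray(d,u,v,h):
    r=d['R'].T@np.array([(u-d['cx'])/d['f'],(v-d['cy'])/d['f'],1]); o=-d['R'].T@d['t']
    return o+r*(h-o[2])/r[2]
def proj(d,X):
    c=d['R']@np.array(X,float)+d['t']; return d['cx']+d['f']*c[0]/c[2], d['cy']+d['f']*c[1]/c[2]
E
python3 - <<'E'
from h import *
import pickle
for n in ['top','side']:
    d=grab(n); pickle.dump(d,open(n+'0.pkl','wb'))
    cv2.imwrite(f'pics/{n}0.png',cv2.resize(d['image'][...,::-1],(768,576),interpolation=cv2.INTER_CUBIC))
    print(n,d['vfov'],d['cx'],d['cy'],-d['R'].T@d['t'],d['R'].round(2).tolist())
print(get_obs())
E
```

```text
pics
top 56.71309802961032 252.98933415793596 195.9319314366643 [ 533.64579909 -117.69943906 1014.23228704] [[-0.01, -1.0, -0.03], [-1.0, 0.01, -0.1], [0.1, 0.03, -0.99]]
side 48.43702304517055 253.01914172175367 194.8314999918125 [133.0033621  908.36564832 783.66626669] [[-0.89, -0.45, 0.02], [-0.24, 0.46, -0.85], [0.37, -0.77, -0.52]]
{'time': 0.1, 'joint_pos': array([-1.26210465e+00,  2.21168714e-01,  1.52753035e+00, -2.52086449e-05,
        1.39472995e+00, -1.26099797e-01]), 'qd': array([-0.00278699, -0.00121414, -0.00528759,  0.00127466, -0.00088263,
        0.00232089]), 'joint_torque': array([ 5.12239494e-04, -4.95944238e+01, -3.88520586e+01,  7.01145502e-02,
        5.14896505e-02, -6.24648374e-05]), 'tcp_pos': array([ 263.0720358 , -566.28896215,  221.51557426]), 'orientation': array([ 9.76461576e-01,  2.15689468e-01, -9.60654287e-05, -9.13224583e-04]), 'wrist_force': array([ 0.9106122 , -0.3179073 , -1.18447263]), 'moment': array([0.02462339, 0.05328156, 0.04220161]), 'width': 87.2661379175507}
```

View pics/top0.png

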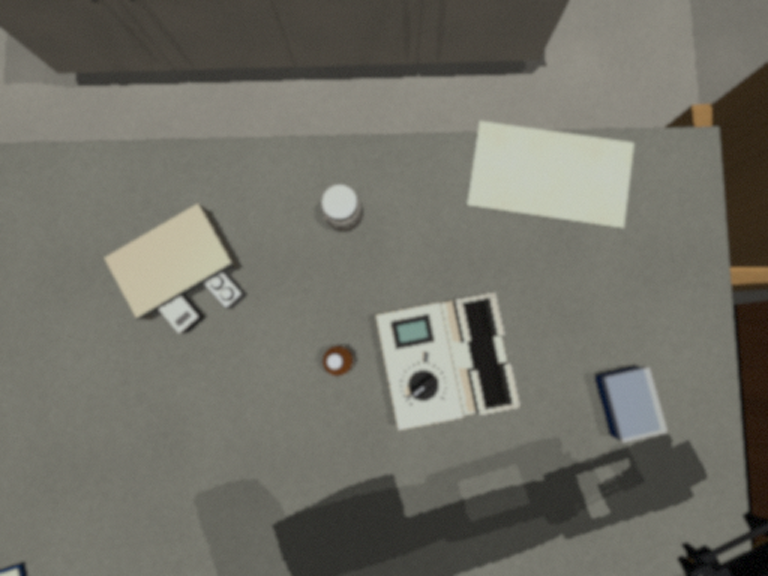

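View pics/side0.png

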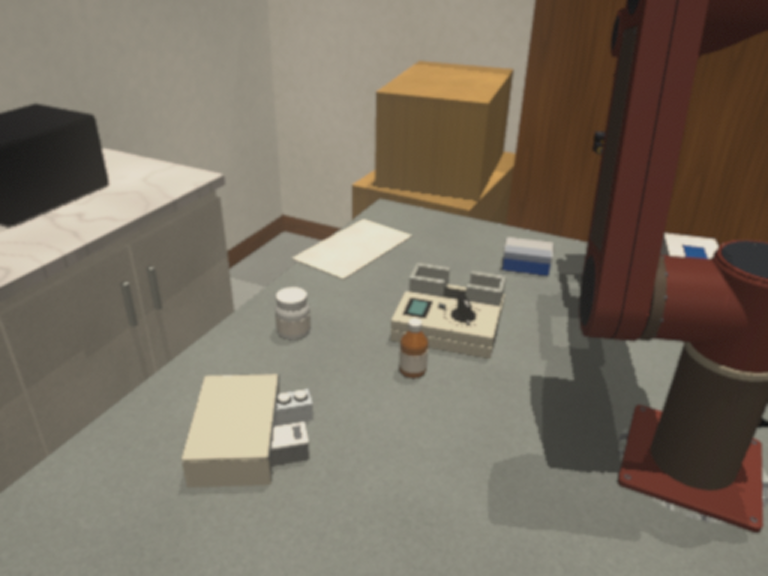

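Top view (768x576 picture): the stow is at (170,262). The carrier with its caps pokes out at (222,288), and the plain cassette at (180,315). The shaker is at (447,362), dial at (423,386), set tab at (426,357). The bottle is at (338,361), jar at (340,205) and tip box at (632,405). Next I measure.

```bash
python3 - <<'E'
from h import *
import pickle
d=pickle.load(open('top0.pkl','rb')); P=pts(d); im=d['image']
def comp(m,seed):
    n,l=cv2.connectedComponents(m.astype(np.uint8)); return l==l[seed[1],seed[0]]
def rect(m,h):
    v,u=np.nonzero(m); X=np.array([ray(d,a,b,h)[:2] for a,b in zip(u,v)],np.float32); r=cv2.minAreaRect(X); return r,X
z=P[...,2]
for n,seed,lo,hi,h in [('stow',(113,173),52,72,62),('pod',(265,260),47,63,55),('wallL',(310,275),66,86,76),('car',(148,192),30,49,40),('cas',(120,210),34,56,44),('tipbox',(421,270),45,70,57),('jar',(226,136),75,105,90)]:
    m=comp((z>lo)&(z<hi),seed); r,X=rect(m,h); print(n,m.sum(),np.nanmedian(z[m]).round(1),np.round(r[0],1),np.round(r[1],1),round(r[2],2),X.mean(0).round(1),'\n  ',cv2.boxPoints(r).round(0).tolist())
m=(z>66)&(z<86); n,l,s,c=cv2.connectedComponentsWithStats(m.astype(np.uint8))
for i in range(1,n):
    if s[i,4]>10: print(s[i],ray(d,*c[i],76).round(1))
a=im[185:295,240:350]; b=im[160:225,90:170]
A=cv2.resize(a,(600,600),interpolation=cv2.INTER_CUBIC); 
cv2.imwrite('pics/dial0.png',A[...,::-1])
E
```

```text
stow 3448 61.6 [694.7 298.4] [132.6 201.6] 29.77 [694.  298.6] 
   [[587.0, 353.0], [687.0, 178.0], [802.0, 244.0], [702.0, 419.0]]
pod 3367 54.6 [ 499.3 -156. ] [209.2 119.5] 10.4 [ 499.6 -155.8] 
   [[386.0, -116.0], [407.0, -234.0], [613.0, -196.0], [591.0, -78.0]]
wallL 195596 -1.2 [652.4 -69.3] [1431.5 1046.9] 88.14 [645.6 -91.1] 
   [[106.0, -768.0], [1152.0, -802.0], [1199.0, 629.0], [153.0, 663.0]]
car 317 40.2 [644.7 204. ] [67.6 41. ] 41.36 [643.6 203.5] 
   [[606.0, 197.0], [633.0, 166.0], [684.0, 211.0], [656.0, 242.0]]
cas 373 43.6 [600.8 284.9] [63.1 49.1] 40.48 [598.9 284.2] 
   [[561.0, 283.0], [593.0, 246.0], [641.0, 287.0], [609.0, 324.0]]
tipbox 1507 55.7 [ 428.6 -529.3] [118.3  86. ] 12.21 [ 428.3 -530. ] 
   [[362.0, -500.0], [380.0, -584.0], [496.0, -559.0], [477.0, -475.0]]
jar 448 89.4 [788.4 -18.8] [61.4 62.7] 89.59 [788.8 -18.9] 
   [[757.0, -49.0], [820.0, -50.0], [820.0, 12.0], [757.0, 12.0]]
[216 136  23  12  44] [766.9 -25.7  76. ]
[303 194  33  34 350] [ 588.3 -261.5   76. ]
[215 230  20  20 194] [510.9 -14.4  76. ]
[313 242  33  34 374] [ 452.8 -286.3   76. ]
```

View pics/dial0.png

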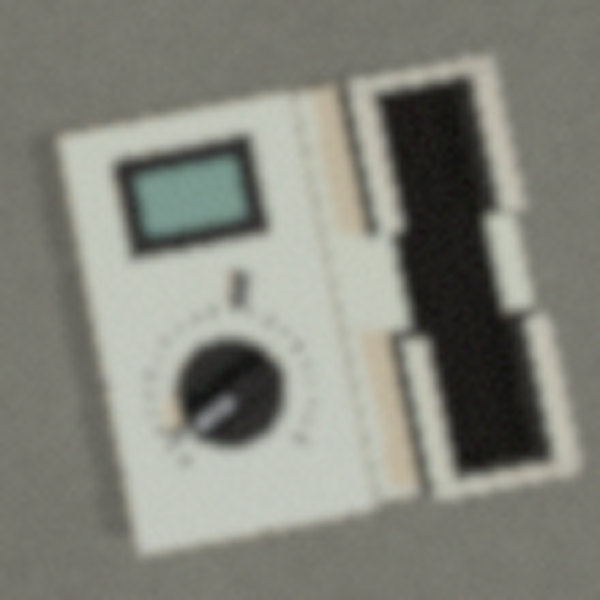

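Crop of the dial, 600 px wide: axis near (232,393), nose at about (170,440), set tab at (238,285). Pod and walls agree on the shaker pose: bay (520.7,-274), yaw 0.181. The carrier fit is still coarse, so I refine it in stow axes.

```bash
python3 - <<'E'
from h import *
import pickle
a=np.radians(29.77); ex=np.array([np.cos(a),np.sin(a)]); ey=np.array([-ex[1],ex[0]]); F=np.array([637,265.6])
for n in ['top','side']:
    d=pickle.load(open(n+'0.pkl','rb')); P=pts(d); z=P[...,2]; Q=(P[...,:2]-F); X=Q@ex; Y=Q@ey
    for nm,lo,hi,y0,y1 in [('car',34,52,-110,-5),('cas',36,52,-5,100)]:
        m=(z>lo)&(z<hi)&(X>-90)&(X<-3)&(Y>y0)&(Y<y1)
        print(n,nm,m.sum(),'x',np.percentile(X[m],[1,99]).round(1))
        for x0 in range(-75,0,12):
            s=m&(X>x0)&(X<x0+12)
            if s.sum()>5: print('   ',x0,s.sum(),'y',np.percentile(Y[s],[3,50,97]).round(1),np.median(z[s]).round(1))
    s=(z>52)&(z<72)&(X>-40)&(X<160)&(abs(Y)<140)
    print('roof x',np.percentile(X[s],[1,99]),'y',np.percentile(Y[s],[1,99]))
d=pickle.load(open('top0.pkl','rb'))
c=cv2.resize(d['image'][165:235,85:175],(720,560),interpolation=cv2.INTER_CUBIC)
for y in (-65,-45,-25):
    for x in (-63,-30,0):
        p=np.append(F+x*ex+y*ey,40); u,v=proj(d,p); cv2.circle(c,(int((u-85+.5)*8),int((v-165+.5)*8)),4,(255,0,0),-1)
cv2.imwrite('pics/car0.png',c[...,::-1])
E
```

```text
top car 280 x [-55.4  -3.3]
    -63 21 y [-71.7 -57.7 -45.1] 39.2
    -51 71 y [-80.8 -62.  -42.6] 40.4
    -39 60 y [-78.4 -61.8 -39.4] 42.0
    -27 63 y [-74.9 -55.5 -36.7] 39.8
    -15 65 y [-71.4 -55.1 -34.9] 43.1
top cas 319 x [-53.7  -3.3]
    -63 16 y [26.8 42.2 52.2] 43.8
    -51 72 y [ 9.  31.1 53.5] 43.8
    -39 77 y [10.1 32.6 55.8] 43.8
    -27 73 y [13.1 34.7 57.7] 43.8
    -15 81 y [14.7 37.8 61.1] 43.6
roof x [  2.10134815 131.31985487] y [-97.90366297  98.85214625]
side car 253 x [-58.4  -3.3]
    -63 29 y [-73.8 -53.5 -43.3] 40.2
    -51 58 y [-77.8 -54.6 -41.5] 42.7
    -39 52 y [-72.7 -53.1 -38.1] 42.1
    -27 57 y [-74.9 -50.8 -36.7] 41.9
    -15 57 y [-62.6 -46.2 -34.1] 44.0
side cas 344 x [-55.9  -3.4]
    -63 25 y [22.1 46.4 52.7] 44.1
    -51 82 y [ 6.5 35.1 53.5] 44.6
    -39 81 y [ 9.7 36.4 56.9] 44.8
    -27 77 y [13.5 37.  58.7] 44.3
    -15 79 y [14.5 39.4 61.2] 44.6
roof x [ -0.20873883 128.98922968] y [-98.00911488  99.59108434]
```

View pics/car0.png

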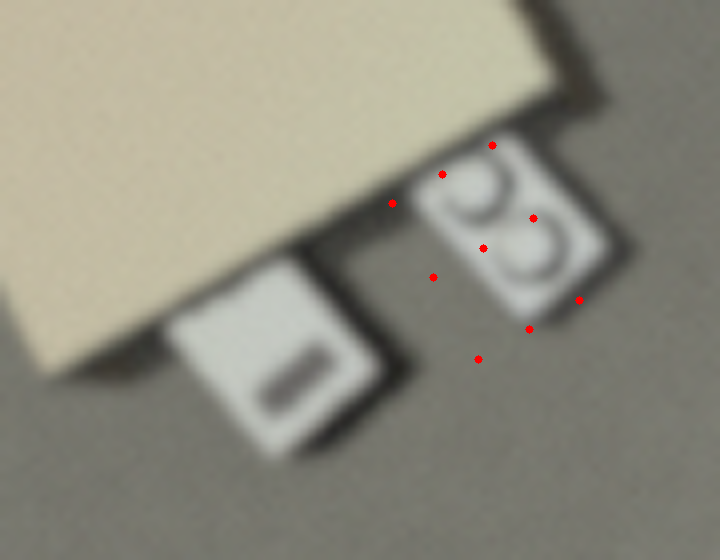

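The crop shows two caps at (480,190) and (530,250). The carrier's end runs from (612,240) to (520,320). My red spots, drawn for a carrier along the roof's axis, miss. Both views put carrier and cassette at about 41 deg yaw, while the roof is at 30 deg. This contradicts the 0.02 rad given, so I go by the images and pull the carrier along its own axis.

>>> jog_arm --plan '[[[0,0,0.1],[1.8,3.6,0.5],0.6],[[0,0,0.2],[3.6,7.2,0.5],0.6],[[0,0,0.284],[5.4,10.8,0.5],0.6],[[0,0,0.284],[7.2,14.4,0.5],0.6],[[0,0,0.284],[9.0,18.0,0.5],0.6],[[0,0,0.284],[10.8,21.6,0.5],0.6],[[0,0,0.284],[12.6,25.2,0.5],0.6],[[0,0,0.284],[14.4,28.8,0.5],0.6]]' --force 25

```text
time: 0.77
tcp_pos: [407.3, -276.3, 226.2]
orientation: [0.936, 0.352, -0.0, -0.001]
wrist_force: [0.9, -0.8, 1.3]
width: 69.8
```

>>> jog_arm --plan '[[[0,0,0],[1.8,3.6,0],0.6],[[0,0,0],[3.6,7.2,0],0.6],[[0,0,0],[5.4,10.8,0],0.6],[[0,0,0],[7.2,14.4,0],0.6],[[0,0,0],[9.0,18.0,0],0.6],[[0,0,0],[10.8,21.6,0],0.6],[[0,0,0],[12.6,25.2,0],0.6],[[0,0,0],[14.4,28.8,0],0.6]]'

```text
time: 1.43
tcp_pos: [551.6, 13.8, 225.9]
orientation: [0.936, 0.352, -0.0, -0.001]
wrist_force: [0.9, -0.3, -0.3]
width: 69.6
```

>>> jog_arm --plan '[[[0,0,0],[1.8,3.6,0],0.6],[[0,0,0],[3.6,7.2,0],0.6],[[0,0,0],[5.4,10.8,0],0.6],[[0,0,0],[7.2,14.4,0],0.6],[[0,0,0],[9.2,18.9,-1.0],0.6],[[0,0,0],[9.2,18.9,-3.0],0.6],[[0,0,0],[9.2,18.9,-6.0],0.6],[[0,0,0],[9.2,18.9,-9.0],0.6]]'

```text
time: 2.1
tcp_pos: [644.0, 204.4, 135.0]
orientation: [0.936, 0.353, 0.0, -0.001]
wrist_force: [-0.7, 0.6, -2.1]
width: 69.4
```

```bash
python3 - <<'E'
from h import *
d=grab('wrist'); o=get_obs(); print(o['tcp_pos'],o['orientation'])
P=pts(d); z=P[...,2]; s=(z>36)&(z<52)
n,l,st,c=cv2.connectedComponentsWithStats(s.astype(np.uint8))
for i in range(1,n):
    if st[i,4]>300:
        X=P[l==i][:,:2].astype(np.float32); r=cv2.minAreaRect(X); print(st[i],np.round(r[0],1),np.round(r[1],1),round(r[2],1),cv2.boxPoints(r).round(0).tolist())
c=d['image'].copy()
u,v=proj(d,[*o['tcp_pos'][:2],40]); print(u,v); cv2.circle(c,(int(u),int(v)),4,(255,0,0),-1)
cv2.imwrite('pics/w1.png',c[...,::-1])
E
```

```text
[639.24413151 202.79908133 126.3781724 ] [ 0.93589466  0.35222574 -0.00585868 -0.00197046]
[ 113  136   66   69 3799] [596.3 281.4] [55.1 48.2] 40.6 [[560.0, 282.0], [591.0, 245.0], [633.0, 281.0], [602.0, 318.0]]
[ 234  161   51   67 2976] [640.6 200.8] [56.7 40.1] 42.2 [[606.0, 197.0], [633.0, 167.0], [675.0, 205.0], [648.0, 235.0]]
256.8395974359201 194.19803692077113
```

View pics/w1.png

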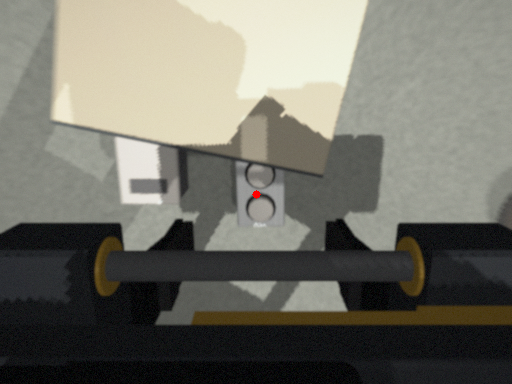

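The wrist view shows the carrier upright in the picture between the fingers, caps at (260,173) and (260,208), with the roof skewed to it. So the yaw is confirmed at 41-42 deg, and I descend.

>>> jog_arm --plan '[[[0,0,0],[0.2,-0.1,-2.5],0.6],[[0,0,0],[0.2,-0.1,-5.0],0.6],[[0,0,0],[0.2,-0.1,-7.5],0.6],[[0,0,0],[0.2,-0.1,-9.5],0.6],[[0,0,0],[0.2,-0.1,-10.8],0.6],[[0,0,0],[0.2,-0.1,-11.3],0.6],[[0,0,0],[0.2,-0.1,-11.3],0.6],[[0,0,0],[0.2,-0.1,-11.3],0.4]]'

```text
time: 2.82
tcp_pos: [642.0, 201.9, 14.5]
orientation: [0.936, 0.352, -0.005, -0.002]
wrist_force: [0.4, -0.2, 0.1]
width: 67.3
```

>>> jog_arm --plan '[[[0,0,0],[0,0,0],-0.2],[[0,0,0],[0,0,0],-0.4],[[0,0,0],[0,0,0],-0.6],[[0,0,0],[0,0,0],-0.6],[[0,0,0],[0,0,0],-0.6],[[0,0,0],[0,0,0],-0.6],[[0,0,0],[0,0,0],-0.6],[[0,0,0],[0,0,0],-0.6]]' --force 15

```text
time: 3.48
tcp_pos: [642.4, 202.0, 15.4]
orientation: [0.936, 0.352, -0.005, -0.002]
wrist_force: [-1.0, -0.2, 5.7]
width: 40.0
```

>>> jog_arm --plan '[[[0,0,0],[-0.8,-0.7,0.1],-0.6],[[0,0,0],[-2.2,-1.9,0.1],-0.6],[[0,0,0],[-3.6,-3.2,0.1],-0.6],[[0,0,0],[-5.2,-4.6,0.1],-0.6],[[0,0,0],[-6.8,-6.0,0.1],-0.6],[[0,0,0],[-8.3,-7.3,0.1],-0.6],[[0,0,0],[-9.8,-8.6,0.1],-0.6],[[0,0,0],[-10.8,-9.5,0],-0.6]]'

```text
time: 4.15
tcp_pos: [533.7, 106.4, 15.3]
orientation: [0.936, 0.352, -0.004, -0.002]
wrist_force: [2.4, 2.6, 3.9]
width: 40.0
```

>>> jog_arm --plan '[[[0,0,0],[0,0,0],-0.6],[[0,0,0],[0,0,0],0],[[0,0,0],[0,0,0],0.5],[[0,0,0],[0,0,0],0.5],[[0,0,0],[0,0,0],0.5],[[0,0,0],[0,0,1.5],0.5],[[0,0,0],[0,0,4],0.5],[[0,0,0],[0,0,7],0.5]]'

```text
time: 4.82
tcp_pos: [531.9, 106.7, 83.9]
orientation: [0.936, 0.352, -0.007, -0.003]
wrist_force: [0.5, -0.1, 0.4]
width: 64.5
```

```bash
python3 - <<'E'
from h import *
d=grab('top'); o=get_obs(); print(o['time'],o['tcp_pos'],o['orientation'])
for n,d in [('top',d),('side',grab('side')),('wrist',grab('wrist'))]:
    P=pts(d); z=P[...,2]; s=(z>35)&(z<52)&(np.abs(P[...,0]-590)<150)&(np.abs(P[...,1]-170)<160)
    k,l,st,c=cv2.connectedComponentsWithStats(s.astype(np.uint8))
    for i in range(1,k):
        if st[i,4]>150:
            X=P[l==i][:,:2].astype(np.float32); r=cv2.minAreaRect(X); print(n,st[i],np.round(r[0],1),np.round(r[1],1),round(r[2],1),cv2.boxPoints(r).round(0).tolist())
    if n=='side': cv2.imwrite('pics/s2.png',cv2.resize(d['image'][...,::-1],(768,576)))
E
```

```text
4.8667 [537.04386032 107.10880823  91.66331517] [ 9.35866632e-01  3.52350960e-01 -1.27011253e-03 -9.14124811e-04]
top [142 187  30  27 207] [613.4 177.5] [88.8 39.8] 43.7 [[568.0, 161.0], [595.0, 132.0], [659.0, 194.0], [632.0, 223.0]]
side [194 251  69  22 754] [577.3 144.1] [179.7  45.7] 41.3 [[495.0, 102.0], [525.0, 68.0], [660.0, 186.0], [630.0, 221.0]]
side [181 281  26  20 384] [599.1 282.4] [60.4 54.4] 41.0 [[558.0, 283.0], [594.0, 242.0], [640.0, 282.0], [604.0, 323.0]]
wrist [  219     0    68   250 15523] [571.  140.4] [158.6  40.1] 41.9 [[499.0, 102.0], [525.0, 73.0], [643.0, 178.0], [617.0, 208.0]]
```

View pics/s2.png

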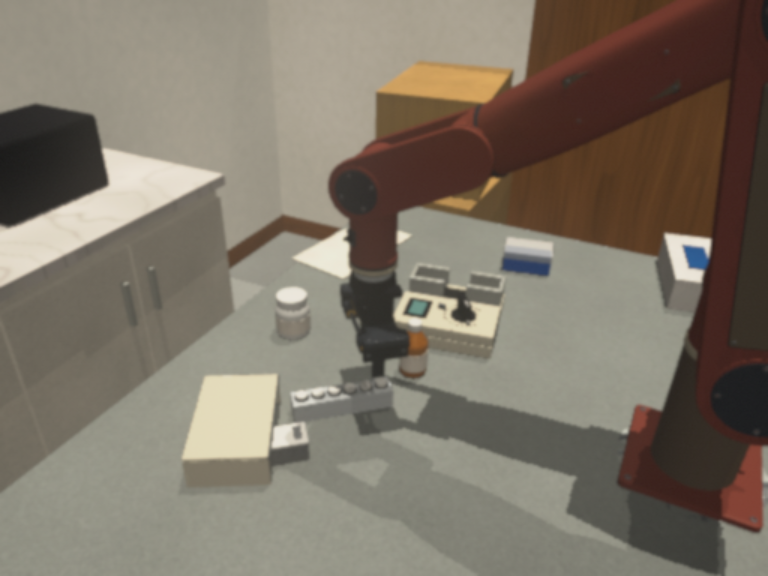

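The carrier is fully out at (340,397) in the picture, six caps visible, and the stow and cassette are undisturbed. I regrasp at its middle, (578,146).

>>> jog_arm --plan '[[[0,0,0],[2.0,1.9,0],0.5],[[0,0,0],[4.1,3.9,0],0.5],[[0,0,0],[4.1,3.9,-2],0.5],[[0,0,0],[4.1,3.9,-4.5],0.5],[[0,0,0],[4.1,3.9,-6.5],0.5],[[0,0,0],[4.1,3.9,-7.8],0.5],[[0,0,0],[4.1,3.9,-8.0],0.5],[[0,0,0],[4.1,3.9,-8.0],0.5]]'

```text
time: 5.63
tcp_pos: [576.0, 145.9, 6.4]
orientation: [0.936, 0.352, -0.003, -0.001]
wrist_force: [-0.3, 0.6, 0.3]
width: 65.4
```

>>> jog_arm --plan '[[[0,0,0],[0,0,0],0],[[0,0,0],[0,0,0],-0.4],[[0,0,0],[0,0,0],-0.6],[[0,0,0],[0,0,0],-0.6],[[0,0,0],[0,0,0],-0.6],[[0,0,0],[0,0,0],-0.6],[[0,0,0],[0,0,0],-0.6],[[0,0,0],[0,0,0],-0.6]]' --force 35

```text
time: 6.3
tcp_pos: [576.8, 145.8, 7.4]
orientation: [0.936, 0.352, -0.002, -0.001]
wrist_force: [-1.5, -0.6, 4.4]
width: 39.5
```

>>> jog_arm --plan '[[[0,0,0],[0,0,0.3],-0.6],[[0,0,0],[0,0,0.8],-0.6],[[0,0,0],[0,0,1.5],-0.6],[[0,0,0],[0,0,3],-0.6],[[0,0,0],[0,0,5],-0.6],[[0,0,0],[0,0,7],-0.6],[[0,0,0],[0,0,9],-0.6],[[0,0,0],[0,0,11],-0.6]]'

```text
time: 6.97
tcp_pos: [576.3, 145.8, 118.3]
orientation: [0.936, 0.352, -0.003, -0.001]
wrist_force: [-0.1, -1.0, -3.1]
width: 39.7
```

>>> jog_arm --plan '[[[0,0,0],[0,0,3],-0.6],[[0,0,0],[0,0,6],-0.6],[[0,0,0],[0,-1.5,8.5],-0.6],[[0,0,-0.05],[-0.5,-4,9],-0.6],[[0,0,-0.12],[-1,-7,9],-0.6],[[0,0,-0.19],[-1.5,-10,9],-0.6],[[0,0,-0.26],[-2,-13.0,9],-0.6],[[0,0,-0.33],[-2.5,-16.0,9],-0.6]]'

```text
time: 7.63
tcp_pos: [550.4, -15.2, 208.5]
orientation: [0.981, 0.192, -0.003, -0.002]
wrist_force: [-0.9, 0.1, -3.1]
width: 39.9
```

>>> jog_arm --plan '[[[0,0,-0.05],[-0.4,-3,0],-0.6],[[0,0,-0.1],[-0.8,-6,0],-0.6],[[0,0,-0.15],[-1.2,-9,0],-0.6],[[0,0,-0.2],[-1.6,-12,0],-0.6],[[0,0,-0.208],[-2,-15,0],-0.6],[[0,0,-0.208],[-2.4,-18,0],-0.6],[[0,0,-0.208],[-2.8,-21.0,0],-0.6],[[0,0,-0.208],[-3.0,-23.5,0],-0.6]]'

```text
time: 8.3
tcp_pos: [519.3, -252.0, 208.5]
orientation: [0.996, 0.089, -0.003, -0.002]
wrist_force: [0.3, 0.9, -3.4]
width: 39.7
```

>>> jog_arm --plan '[[[0,0,0],[0,-1,0],-0.6],[[0,0,0],[0,-1.8,0],-0.6],[[0,0,0],[0,-1.8,-1.5],-0.6],[[0,0,0],[0,-1.8,-3],-0.6],[[0,0,0],[0,-1.8,-4.5],-0.6],[[0,0,0],[0,-1.8,-6],-0.6],[[0,0,0],[0,-1.8,-7],-0.6],[[0,0,0],[0,-1.8,-7],-0.6]]'

```text
time: 8.97
tcp_pos: [517.9, -267.9, 135.6]
orientation: [0.996, 0.089, -0.005, -0.004]
wrist_force: [-0.4, 1.6, -3.2]
width: 40.0
```

```bash
python3 - <<'E'
from h import *
d=grab('top'); o=get_obs(); T=o['tcp_pos']; print(o['time'],T,o['orientation'],o['width'],2*np.arctan2(o['orientation'][1],o['orientation'][0]))
for n,d in [('top',d),('side',grab('side')),('wrist',grab('wrist'))]:
    P=pts(d); z=P[...,2]; Q=P[...,:2]-[520,-274]
    h=T[2]-7.5+40
    s=(z>h-5)&(z<h+10)&(np.abs(Q[...,0])<150)&(np.abs(Q[...,1])<40)
    k,l,st,c=cv2.connectedComponentsWithStats(s.astype(np.uint8))
    for i in range(1,k):
        if st[i,4]>60:
            X=P[l==i]; r=cv2.minAreaRect(X[:,:2].astype(np.float32)); print(n,st[i],np.round(r[0],1),np.round(r[1],1),round(r[2],1),cv2.boxPoints(r).round(0).tolist(),np.median(X[:,2]))
    if n=='wrist':
        print('walls');s=(z>70)&(z<82)&(np.abs(Q[...,0])<150)&(np.abs(Q[...,1])<60)
        print(s.sum()); 
    cv2.imwrite(f'pics/{n}3.png',d['image'][...,::-1])
E
cd pics; python3 -c "
import cv2,numpy as np
a=cv2.imread('wrist3.png');b=cv2.imread('side3.png')[150:300,200:400]
cv2.imwrite('c3.png',np.hstack([cv2.resize(a,(440,330)),cv2.resize(b,(360,270))[:, :] if 0 else cv2.copyMakeBorder(cv2.resize(b,(360,270)),0,60,0,0,0)]))"
```

```text
9.0167 [ 518.64395456 -268.588023    137.14645547] [ 0.99597912  0.08943367 -0.00404395 -0.00329446] 39.92511209522718 0.17910907882153593
top [313 198  17  24 314] [ 582.  -254.1] [52.1 38.8] 8.0 [[553.0, -239.0], [559.0, -277.0], [611.0, -270.0], [605.0, -231.0]] 168.22439274291588
top [325 254  19  22 282] [ 453.9 -278.3] [46.3 39.1] 10.3 [[428.0, -263.0], [435.0, -302.0], [480.0, -293.0], [473.0, -255.0]] 168.75620365386123
side [279 154  57  15 296] [ 516.1 -260.9] [178.4  51.7] 12.3 [[423.0, -255.0], [435.0, -305.0], [609.0, -267.0], [598.0, -217.0]] 171.20121260257872
wrist [  182    47   154   203 18355] [ 566.5 -261.1] [83.3 63.7] 10.6 [[520.0, -237.0], [531.0, -300.0], [613.0, -285.0], [602.0, -222.0]] 171.86734213768221
wrist [ 211  281   96   30 2209] [ 507.1 -272. ] [20.2 41.6] 9.0 [[494.0, -253.0], [500.0, -294.0], [520.0, -291.0], [514.0, -250.0]] 172.47442668373378
walls
1854
```

View pics/c3.png

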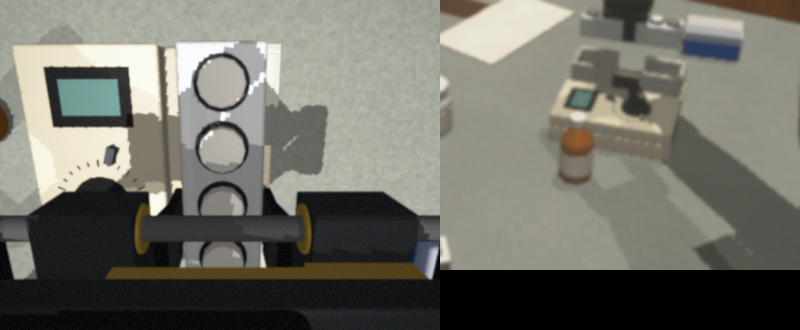

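The carrier hangs level in the gripper: in the wrist half it is at (222,150), the shaker below it, the tab at (111,155). The side half shows it above the bay. I come in lower, then compare carrier and bay within each camera.

>>> jog_arm --plan '[[[0,0,0],[0.15,-0.65,0],-0.6],[[0,0,0],[0.15,-0.65,-1],-0.6],[[0,0,0],[0.15,-0.65,-2],-0.6],[[0,0,0],[0.15,-0.65,-3],-0.6],[[0,0,0],[0.15,-0.65,-4],-0.6],[[0,0,0],[0.15,-0.65,-4.3],-0.6],[[0,0,0],[0.15,-0.65,-4.3],-0.6],[[0,0,0],[0.15,-0.65,-4.3],-0.6]]'

```text
time: 9.78
tcp_pos: [521.2, -276.1, 95.8]
orientation: [0.996, 0.089, -0.003, -0.002]
wrist_force: [-0.3, -0.4, -2.6]
width: 39.6
```

```bash
python3 - <<'E'
from h import *
import pickle
d=grab('top'); o=get_obs(); T=o['tcp_pos']; print(o['time'],T,o['orientation'],o['wrist_force'])
a=np.radians(10.38); ex=np.array([np.cos(a),np.sin(a)]); ey=np.array([-ex[1],ex[0]])
B=np.array([520.7,-274.])
for n,d in [('top',d),('side',grab('side')),('wrist',grab('wrist'))]:
    pickle.dump(d,open(n+'4.pkl','wb'))
    P=pts(d); z=P[...,2]; Q=P[...,:2]-B; X=Q@ex; Y=Q@ey
    h=T[2]-7.5+40
    m=(z>h-4)&(z<h+4)&(abs(X)<120)&(abs(Y)<32)&(abs(X)>40)
    for nm,s in [('far',m&(X>40)),('near',m&(X<-40))]:
        if s.sum()>20: print(n,nm,s.sum(),'x',np.percentile(X[s],[1,99]).round(1),'y',np.percentile(Y[s],[2,98]).round(1))
    w=(z>72)&(z<80)&(abs(X)<120)&(abs(Y)<50)
    if w.sum()>20: print(n,'walls',w.sum(),'x',np.percentile(X[w],[1,99]).round(1),'y',np.percentile(Y[w],[1,99]).round(1))
    p=(z>51)&(z<59)&(abs(X)<125)&(Y>50)&(Y<200)
    print(n,'pod',p.sum(),'x',np.percentile(X[p],[1,99]).round(1),'y',np.percentile(Y[p],[1,99]).round(1))
E
```

```text
9.8333 [ 521.6073388  -276.36351637   96.39078514] [ 0.99599752  0.089329   -0.00242658 -0.00183798] [ 0.44510817 -0.67154334 -2.85749438]
top far 208 x [40.9 90.9] y [-18.5  19.9]
top near 193 x [-88. -50.] y [-19.6  19. ]
top walls 310 x [-101.1  101.7] y [-35.7  35.6]
top pod 2652 x [-101.6  103. ] y [ 63.5 178.6]
side far 60 x [41.5 89.3] y [-15.8  19.1]
side near 75 x [-89.4 -41.5] y [-19.5  19.4]
side walls 183 x [-103.1   99.5] y [-37.2  37. ]
side pod 1210 x [-105.1  101.2] y [ 58.3 178.1]
wrist far 9437 x [40.8 89.3] y [-21.9  16.5]
wrist walls 5008 x [-57.1  99.3] y [-37.9  33.4]
wrist pod 30400 x [-56.2 101.3] y [ 58.1 168.2]
```

Carrier and walls agree within about 1.5 mm in all three views, and I take out 1.2 mm along x. Lowering.

>>> jog_arm --plan '[[[0,0,0],[-0.12,0,-0.5],-0.6],[[0,0,0],[-0.12,0,-1.2],-0.6],[[0,0,0],[-0.12,0,-1.9],-0.6],[[0,0,0],[-0.12,0,-2.6],-0.6],[[0,0,0],[-0.12,0,-3.3],-0.6],[[0,0,0],[-0.12,0,-4.0],-0.6],[[0,0,0],[-0.12,0,-4.6],-0.6],[[0,0,0],[-0.12,0,-4.8],-0.6]]'

```text
time: 10.6
tcp_pos: [519.9, -276.1, 47.3]
orientation: [0.996, 0.089, -0.003, -0.002]
wrist_force: [0.2, -0.5, -3.9]
width: 39.8
```

Freely inside the walls; down to the floor.

>>> jog_arm --plan '[[[0,0,0],[0,0,-0.2],-0.6],[[0,0,0],[0,0,-0.4],-0.6],[[0,0,0],[0,0,-0.6],-0.6],[[0,0,0],[0,0,-0.75],-0.6],[[0,0,0],[0,0,-0.85],-0.6],[[0,0,0],[0,0,-0.9],-0.6],[[0,0,0],[0,0,-0.9],-0.6],[[0,0,0],[0,0,-0.9],-0.6]]'

```text
time: 11.27
tcp_pos: [520.0, -276.1, 38.5]
orientation: [0.996, 0.089, -0.003, -0.002]
wrist_force: [-1.1, -0.1, -2.8]
width: 39.9
```

>>> jog_arm --plan '[[[0,0,0],[0,0,-0.05],-0.6],[[0,0,0],[0,0,-0.1],-0.6],[[0,0,0],[0,0,-0.15],-0.6],[[0,0,0],[0,0,-0.2],-0.6],[[0,0,0],[0,0,-0.2],-0.6],[[0,0,0],[0,0,-0.2],-0.6],[[0,0,0],[0,0,-0.2],-0.6],[[0,0,0],[0,0,-0.2],-0.6]]'

```text
time: 11.93
tcp_pos: [520.2, -276.2, 37.4]
orientation: [0.996, 0.089, -0.003, -0.002]
wrist_force: [-3.4, 2.1, 5.9]
width: 39.7
```

>>> jog_arm --plan '[[[0,0,0],[0,0,0],-0.3],[[0,0,0],[0,0,0],0],[[0,0,0],[0,0,0],0.3],[[0,0,0],[0,0,0],0.3],[[0,0,0],[0,0,0],0.3],[[0,0,0],[0,0,0],0.3],[[0,0,0],[0,0,0],0.3],[[0,0,0],[0,0,0],0.3]]'

```text
time: 12.6
tcp_pos: [520.2, -276.3, 37.4]
orientation: [0.996, 0.089, -0.003, -0.002]
wrist_force: [-0.5, -0.5, 0.7]
width: 56.1
```

>>> jog_arm --plan '[[[0,0,0],[0,0,0.5],0.3],[[0,0,0],[0,0,1.5],0.3],[[0,0,0],[0,0,3.5],0.3],[[0,0,0],[0,0,6],0.3],[[0,0,0],[0,0,9],0.3],[[0,0,0],[0,0,12],0.3],[[0,0,0],[-3,0,14],0.3],[[0,0,0],[-6,0,16],0.3]]'

```text
time: 13.27
tcp_pos: [460.8, -276.6, 200.4]
orientation: [0.996, 0.09, -0.001, -0.001]
wrist_force: [-0.7, -0.7, 0.5]
width: 56.6
```

```bash
python3 - <<'E'
from h import *
import pickle
o=get_obs(); print(o['time'],o['tcp_pos'],o['orientation'],o['joint_pos'])
a=np.radians(10.38); ex=np.array([np.cos(a),np.sin(a)]); ey=np.array([-ex[1],ex[0]])
B=np.array([520.7,-274.]); D=B-35*ex+120*ey; print('dial',D)
for n in ['side','wrist','top']:
    d=grab(n); pickle.dump(d,open(n+'5.pkl','wb'))
    P=pts(d); z=P[...,2]; Q=P[...,:2]-B; X=Q@ex; Y=Q@ey
    m=(z>66)&(z<73.5)&(abs(X)<93)&(abs(Y)<23)
    print(n,'block',m.sum(),np.median(z[m]).round(1) if m.sum() else '','x',np.percentile(X[m],[1,99]).round(1),'y',np.percentile(Y[m],[2,98]).round(1))
    w=(z>73.5)&(z<81)&(abs(X)<120)&(abs(Y)<50)&(abs(Y)>25)
    print('walls',w.sum(),'x',np.percentile(X[w],[1,99]).round(1),'y',np.percentile(Y[w],[1,99]).round(1))
    R=P[...,:2]-D; r=np.hypot(R[...,0],R[...,1]); th=np.degrees(np.arctan2(R[...,1],R[...,0]))
    b=(z>85)&(z<100)&(r<35)
    if b.sum()>5: q=cv2.minAreaRect(P[b][:,:2].astype(np.float32)); print('bar',b.sum(),np.round(q[0],1),np.round(q[1],1),q[2])
    t=(z>61)&(z<69)&(r>38)&(r<64)
    if t.sum()>3: print('tab',t.sum(),np.median(th[t]),np.median(r[t]),np.median(P[t],0))
    g=d['image'].mean(-1); dark=(g<110)&(r>31)&(r<36)&(z<66)
    print('nose dark th',np.percentile(th[dark],[10,50,90]).round(1) if dark.sum() else '',dark.sum())
    if n=='wrist': cv2.imwrite('pics/w5.png',d['image'][...,::-1])
E
```

```text
13.2667 [ 460.82791154 -276.59693415  200.42534524] [ 9.95924767e-01  9.01724219e-02 -1.46232196e-03 -8.08358310e-04] [-6.86769130e-01  3.08832189e-02  1.77670144e+00 -9.23115345e-04
  1.33722692e+00  7.03651905e-01]
dial [ 464.6516988  -162.27002223]
side block 163 71.2 x [-89.4  89.2] y [-21.   18.4]
walls 196 x [-100.9   97.4] y [-42.3  36. ]
bar 65 [ 463.1 -163.6] [15.5 52. ] 36.60243606567383
tab 10 -7.233710649607179 48.58390323623554 [ 512.34164873 -167.71883178   66.0241531 ]
nose dark th [-140.9 -127.4   53.6] 4
wrist block 6555 70.6 x [-88.8  83.4] y [-21.6  17.5]
walls 3958 x [-102.4   81.9] y [-37.8  33.6]
bar 1178 [ 463.3 -165.3] [16.  51.8] 37.57492446899414
tab 192 -10.139105220135885 48.908787696022316 [ 512.7594227  -170.95279944   65.28728455]
nose dark th [-140.4  -95.6  -70.1] 96
top block 540 69.3 x [-41.6  89.6] y [-19.2  19.5]
walls 260 x [-43.7 101.1] y [-35.7  35.9]
bar 129 [ 464.8 -162.4] [15.8 51.6] 37.635684967041016
tab 18 -6.195207772839277 49.47800734767536 [ 513.81154494 -167.5551739    64.40360941]
nose dark th [-139.1 -115.2  -75.8] 29
```

View pics/w5.png

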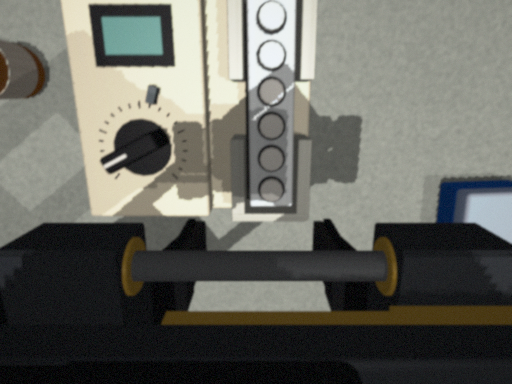

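The carrier sits level in the bay, six caps at x≈270, with block top 70-71 mm. The dial is at (140,150), nose to lower left, and the tab at (152,94). Bar at 127.5 deg, tab at -6.2 deg, so 2.33 rad clockwise. The jaws first turn +2.045 rad above the dial at about (464,-165).

>>> jog_arm --plan '[[[0,0,0.12],[0,1.4,0],0.0],[[0,0,0.24],[0.1,2.8,0],-0.2],[[0,0,0.36],[0.1,4.2,0],-0.2],[[0,0,0.48],[0.2,5.6,0],-0.2],[[0,0,0.6],[0.2,7.0,0],-0.2],[[0,0,0.72],[0.3,8.4,0],-0.2],[[0,0,0.84],[0.3,9.8,0],-0.2],[[0,0,0.96],[0.35,11.1,0],-0.2]]'

```text
time: 14.08
tcp_pos: [464.2, -165.1, 200.2]
orientation: [0.841, 0.541, -0.001, -0.0]
wrist_force: [0.3, 0.3, -0.1]
width: 35.2
```

>>> jog_arm --plan '[[[0,0,0.12],[0,0,0],-0.2],[[0,0,0.24],[0,0,0],-0.2],[[0,0,0.36],[0,0,0],-0.2],[[0,0,0.48],[0,0,0],-0.2],[[0,0,0.6],[0,0,0],-0.2],[[0,0,0.72],[0,0,0],-0.2],[[0,0,0.84],[0,0,0],-0.2],[[0,0,0.96],[0,0,0],-0.2]]'

```text
time: 14.75
tcp_pos: [464.6, -164.6, 199.5]
orientation: [0.493, 0.87, -0.0, -0.001]
wrist_force: [-0.2, -0.9, -0.5]
width: 34.6
```

>>> jog_arm --plan '[[[0,0,0.115],[0,-0.05,-2],-0.2],[[0,0,0.115],[0,-0.05,-5],-0.2],[[0,0,0.115],[0,-0.05,-8],-0.2],[[0,0,0.115],[0,-0.05,-10],-0.2],[[0,0,0.115],[0,-0.05,-11.5],-0.2],[[0,0,0.115],[0,-0.05,-12.6],-0.2],[[0,0,0.115],[0,-0.05,-13.1],-0.2],[[0,0,0.115],[0,-0.05,-13.1],-0.2]]'

```text
time: 15.42
tcp_pos: [464.1, -164.6, 67.3]
orientation: [0.442, 0.897, -0.0, -0.002]
wrist_force: [-1.4, 0.4, 0.2]
width: 34.9
```

>>> jog_arm --plan '[[[0,0,0],[0,0,0],-0.4],[[0,0,0],[0,0,0],-0.6],[[0,0,0],[0,0,0],-0.8],[[0,0,0],[0,0,0],-0.8],[[0,0,0],[0,0,0],-0.8],[[0,0,0],[0,0,0],-0.8],[[0,0,0],[0,0,0],-0.8],[[0,0,0],[0,0,0],-0.8]]' --force 12

```text
time: 16.08
tcp_pos: [464.2, -165.5, 68.2]
orientation: [0.442, 0.897, -0.001, -0.001]
wrist_force: [-4.6, -3.1, 6.2]
width: 15.8
```

```bash
python3 -c "
from h import *
o=get_obs();print(o)"
```

```text
{'time': 16.0833, 'joint_pos': array([-0.50120437,  0.08062315,  1.99433414, -0.00224381,  1.0689988 ,
       -1.15459124]), 'qd': array([-5.77689185e-04,  4.82393206e-04,  3.86451049e-05,  3.84102272e-04,
        9.90912252e-04,  3.12603118e-04]), 'joint_torque': array([ 1.92938782e+00, -3.47159386e+01, -3.20118856e+01,  1.25590090e+00,
       -7.35384878e-01,  2.04372680e-02]), 'tcp_pos': array([ 464.17597049, -165.45221498,   68.24316719]), 'orientation': array([ 0.44230162,  0.89686505, -0.00093186, -0.00122241]), 'wrist_force': array([-4.64305845, -3.08065173,  6.22043673]), 'moment': array([-0.41350533,  0.59332271,  0.0457873 ]), 'width': 15.802333005063712}
```

>>> jog_arm --plan '[[[0,0,-0.11],[-0.05,-0.03,0],-0.8],[[0,0,-0.22],[-0.05,-0.03,0],-0.8],[[0,0,-0.33],[-0.05,-0.03,0],-0.8],[[0,0,-0.44],[-0.05,-0.03,0],-0.8],[[0,0,-0.55],[-0.05,-0.03,0],-0.8],[[0,0,-0.66],[-0.05,-0.03,0],-0.8],[[0,0,-0.77],[-0.05,-0.03,0],-0.8],[[0,0,-0.88],[-0.05,-0.03,0],-0.8]]'

```text
time: 16.75
tcp_pos: [463.2, -165.7, 68.3]
orientation: [0.784, 0.621, -0.001, -0.002]
wrist_force: [-3.6, -1.3, 2.1]
width: 16.1
```

>>> jog_arm --plan '[[[0,0,-0.11],[0,0,0],-0.8],[[0,0,-0.22],[0,0,0],-0.8],[[0,0,-0.33],[0,0,0],-0.8],[[0,0,-0.44],[0,0,0],-0.8],[[0,0,-0.55],[0,0,0],-0.8],[[0,0,-0.66],[0,0,0],-0.8],[[0,0,-0.77],[0,0,0],-0.8],[[0,0,-0.88],[0,0,0],-0.8]]'

```text
time: 17.42
tcp_pos: [462.5, -165.1, 68.3]
orientation: [0.974, 0.225, -0.0, -0.003]
wrist_force: [-4.5, 1.4, 3.6]
width: 15.6
```

>>> jog_arm --plan '[[[0,0,-0.1],[-0.05,0,0],-0.8],[[0,0,-0.2],[-0.05,0,0],-0.8],[[0,0,-0.3],[-0.05,0,0],-0.8],[[0,0,-0.4],[-0.05,0,0],-0.8],[[0,0,-0.5],[-0.05,0,0],-0.8],[[0,0,-0.563],[-0.05,0,0],-0.8],[[0,0,-0.563],[-0.05,0,0],-0.8],[[0,0,-0.563],[-0.05,0,0],-0.8]]'

```text
time: 18.08
tcp_pos: [462.2, -164.6, 68.3]
orientation: [0.999, -0.053, 0.001, -0.003]
wrist_force: [1.4, 2.5, -0.9]
width: 16.1
```

>>> jog_arm --plan '[[[0,0,0],[0,0,0],-0.7],[[0,0,0],[0,0,0],-0.4],[[0,0,0],[0,0,0],-0.2],[[0,0,0],[0,0,0],-0.2],[[0,0,0],[0,0,1],-0.2],[[0,0,0],[0,0,4],-0.2],[[0,0,0],[0,0,8],-0.2],[[0,0,0],[0,0,11],-0.2]]'

```text
time: 18.75
tcp_pos: [462.4, -164.7, 181.3]
orientation: [0.999, -0.053, 0.001, -0.003]
wrist_force: [0.9, 0.2, 0.1]
width: 34.6
```

>>> jog_arm --plan '[[[0,0,0],[-2,1,2],-0.2],[[0,0,0],[-4,2,4],-0.2],[[0,0,0],[-6,3,6],-0.2],[[0,0,0],[-8,4,6],-0.2],[[0,0,0],[-9,4,6],-0.2],[[0,0,0],[-9,4,6],-0.2],[[0,0,0],[-9,4,6],-0.2],[[0,0,0],[-9,4,6],-0.2]]'

```text
time: 19.42
tcp_pos: [372.9, -125.0, 241.7]
orientation: [0.999, -0.053, 0.002, -0.003]
wrist_force: [-0.5, 0.4, 0.2]
width: 34.6
```

```bash
cat > fin.py <<'E'
from h import *
o=get_obs(); print(o['time'],o['tcp_pos'],o['orientation'])
a=np.radians(10.38); ex=np.array([np.cos(a),np.sin(a)]); ey=np.array([-ex[1],ex[0]])
B=np.array([520.7,-274.]); D=B-35*ex+120*ey
for n in ['side','wrist','top']:
    d=grab(n)
    P=pts(d); z=P[...,2]; Q=P[...,:2]-B; X=Q@ex; Y=Q@ey
    m=(z>66)&(z<73.5)&(abs(X)<93)&(abs(Y)<23)
    if m.sum()>20: print(n,'block',m.sum(),np.median(z[m]).round(1),'x',np.percentile(X[m],[1,99]).round(1),'y',np.percentile(Y[m],[2,98]).round(1))
    R=P[...,:2]-D; r=np.hypot(R[...,0],R[...,1])
    b=(z>85)&(z<100)&(r<35); t=(z>61)&(z<69)&(r>40)&(r<64)
    if b.sum()>5:
        q=cv2.minAreaRect(P[b][:,:2].astype(np.float32)); print('bar',b.sum(),np.round(q[0],1),np.round(q[1],1),round(q[2],1))
        if t.sum()>3: p=np.median(P[t],0); e=p[:2]-q[0]; print('tab',t.sum(),p.round(1),'angle',np.degrees(np.arctan2(e[1],e[0])).round(1))
    u,v=[int(k) for k in proj(d,[464,-165,65])]; s=70 if n=='wrist' else 35
    c=d['image'][max(v-s,0):v+s,max(u-s,0):u+s]; cv2.imwrite(f'pics/f_{n}.png',cv2.resize(c,(380,380),interpolation=cv2.INTER_CUBIC)[...,::-1])
cv2.imwrite('pics/f.png',np.hstack([cv2.imread('pics/f_wrist.png'),cv2.imread('pics/f_top.png')]))
E
python3 fin.py
```

```text
19.4167 [ 372.86614453 -124.99139828  241.70701578] [ 0.99857444 -0.05328401  0.00160671 -0.00270555]
side block 162 71.3 x [-89.4  92.5] y [-21.2  18.3]
bar 80 [ 463.3 -164. ] [21.4 51.2] 82.3
tab 12 [ 512.6 -170.    64.1] angle -7.0
wrist block 2904 70.6 x [-90.2  -2.7] y [-21.5  17.5]
bar 1088 [ 462.8 -164.7] [16.1 51.1] 83.9
tab 172 [ 512.3 -169.8   65.4] angle -5.9
top block 728 69.4 x [-87.6  89.6] y [-19.4  19.4]
bar 126 [ 464.8 -162.7] [15.5 50.9] 88.4
tab 19 [ 512.5 -167.7   64.8] angle -6.0
```

View pics/f.png

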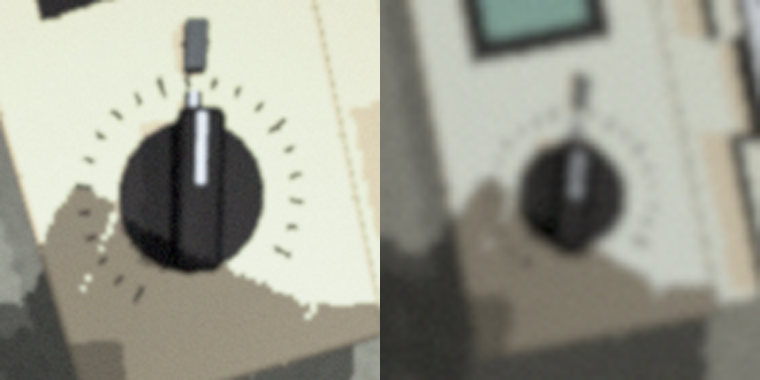

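The wrist half shows the white-tipped nose (193,97) pointing straight at the tab (196,45). Bar -6.1 deg, tab -5.9 deg in the wrist view. The carrier is down and centred, and the robot is clear, so I hand in.

```bash
python3 -c "
from bench import close_job
print(close_job())"
```

```text
the job is handed in; nothing more can be done
None
```

The carrier is lying in the shaker's bay, released, and the dial points at the set tab. I handed the job in at about 19.4 s; no verdict is reported.

**What I did:** I gripped the carrier by its projecting end and slid it out from under the stow. Then I regrasped it at mid-length, carried it over the bottle, lowered it into the bay and let go. Last, I turned the dial about 2.33 rad clockwise by its bar and backed the arm off.

**Last checks:**
- **Carrier:** the block top read 69 to 71 mm against a nominal 70 mm. In the top view its centre was about 1 mm from the bay's.
- **Dial:** in the sharpest view (wrist), the pointer was at -6.1° and the tab at -5.9°. The tab's direction matched the earlier reading (about -6°). The arm was clear of everything.

**What disagreed or was not checked:**
- **Stow angle:** carrier and cassette lay about 11° off the stow roof's direction, not within the 0.02 rad stated. Both fixed cameras and the wrist camera showed this, so I pulled along the carrier's own axis.
- **Camera agreement:** the cameras differed by 2 to 3 mm. In the last check the bar angle read -7.7° (side), -6.1° (wrist) and -1.6° (top). The worst of these is about 4.4° from the tab's direction, against the 6° allowed.
- **Bystanders:** I did not measure them again at the end. No unexpected contact forces showed during the moves.

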